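Try a chair-leg sleeve on the gauge pin and sort it

ROBOT

A 6-joint arm with a two-finger parallel gripper is mounted at the origin on the work surface. World frame = base frame: x ahead of the robot, y to its left, z up, the work surface at z = 0. Lengths are in mm, angles in rad, forces in N, time in s.
With the tool pointing down it reaches from about 350 to 1000 mm from the base axis. Payload 7.1 kg.
Tool frame: the origin (TCP) lies at the very end of the fingers, on their centre line; the grasp point (between the pads) lies 19 mm behind it; z points along the fingers, y is the line along which they close (so a half turn about z gives the same grasp; the last joint's range is limited). The gripper opens to 85 mm and grips with 20 to 120 N. Pads are 22 mm wide; open, the fingers measure 114 mm over their backs; the gripper's body (76 mm by 85 mm) begins 54 mm behind the grasp point. The pads swing forward as they close: fully open they stand 13 mm farther back than shut.
Start: joints at [-0.019, 0.423, 1.63, -0, 1.089, -0.019], TCP at [624.984, 0.026, 231.319] pointing down, gripper open.
Joint ranges: [-3, 3], [-0.9, 2.11], [0.09, 2.58], [-1.31, 4.45], [0.11, 2.69], [-2.54, 2.54]. Speed limits (rad/s): [2.39, 2.39, 3.01, 3.14, 3.14, 3.14].

INTERFACE

Orientations are given as a rotation vector (axis times angle).
In Python, from plant import ctrl gives the robot as it stands. The module is installed in compiled form; this text tells all that it offers.
- The arm moves only by the shell command python3 -m handwheel 'ROWS' [FORCE]. ROWS is JSON, a list of rows, each an object with "gripper": the finger opening in m, from 0 to 0.0854; "linear": the shift along the world's x, y, z in m, a list of three; "delta_rot": the turn, a rotation vector about the world's x, y, z in rad, a list of three. A call has 1 to 12 rows; each row shifts and turns the commanded pose from where the row before left it; what a row does not reach is not made up. A row lasts 1/8 s, in which the tool goes at most 62.5 mm and 10.7 degrees, less where a joint would pass 70% of its speed; a pose out of reach is approached as far as the arm can. A call is refused whole if a number of a shift passes 0.0625 or a number of a turn 0.188, either way. A call with a gripper value outside its range is refused whole. The fingers move at their own pace and stop on an object; FORCE is the grip in N (left out, the last holds). Time passes only in rows, so rows that do not move let the fingers close. It gives the time, the measured TCP pose, the force, the opening and the grip force at its end, in the units of the state.
- ctrl.observe(): the state, without advancing time (a new reading comes with each control period).
- ctrl.read_camera(name): name is "scene" or "side" or "wrist"; returns a dict with "pixels" (480x640x3 uint8, red, green, blue), "depth" (480x640 float32, mm along the optical axis (not along the pixel's ray), 0 where there is no reading), "mtx" (3x3 intrinsics, pixels), "R" (3x3) and "t" (3): a world point X has camera coordinates R X + t. Camera axes: x right, y down, z forward; pixel columns grow to the right and rows downward; lengths in mm; the calibration is good to about 2 mm. A picture is of the moment at which its call begins.
- ctrl.hand_in(): hands the job in; it is judged then, once.
The state is a dict: "clock": time; "joint_pos": joint angles; "qvel": joint speeds; "effort": joint torques, N m; "eef_pos": TCP position; "tcp_rot": TCP orientation; "contact_force": force on the tool from outside, world axes, zero at the start; "ft_torque": the same for the moment, N m; "opening": opening from 0.0 (shut) to 1.0 (fully open); "gripper_force": force on a finger pad.
Only numpy, scipy, OpenCV 4.12 (cv2) and the standard library are available. Lean on these libraries where they do the work, as an engineer would, in place of code of your own. Each camera call takes 0.05 s, during which the arm holds its last target. There are 200 camera calls.

TASK

Find out whether the beech leg sleeve in the rack bay with the yellow tag is bored deep enough: draw it out, slide it brass end first onto the steel gauge pin until it stops (push lightly, do not force it), then take it off and lay it flat in the green tray if it went fully home against the blue shoulder, or in the red tray if it stopped short. Only the brass end sticks out of the rack, but the gauge's cheeks leave no room for fingers there, so put the sleeve down on the bench and take it again by its bare end. Leave the other sleeve and everything else on the bench as it is.

Things in the scene. Friction and masses are not known exactly. Their poses are not given: they have to be found in the camera images.
- sleeve_a: square beech leg sleeve, 140 x 44 x 44 mm, 0.2 kg, brass band 18 mm wide at the bored end; bore 32 mm across, its depth cannot be told from outside (two look alike). Origin: centre of its underside; x along the bore to the brass end (brass face at +70 mm, bare tail at -70), z up, bore axis 22 mm above the underside.
- sleeve_a_mouth (a point): centre of the bore's mouth on sleeve_a's brass end; axes as the sleeve's.
- sleeve_b: the other, look-alike square beech leg sleeve, 140 x 44 x 44 mm, 0.2 kg, brass band 18 mm wide at the bored end; bore 32 mm across, its depth cannot be told from outside (two look alike). Origin: centre of its underside; x along the bore to the brass end (brass face at +70 mm, bare tail at -70), z up, bore axis 22 mm above the underside.
- sleeve_b_mouth (a point): centre of the bore's mouth on sleeve_b's brass end; axes as the sleeve's.
- rack: fixed grey rack, two bays at x = -47 and +47 mm, open to -y. Origin: underside, below the sleeves' middles. Sleeves lie along y on its 6 mm floor, brass end to -y. A roof (58 to 66 mm up, tags to 70) and 12 mm bay walls (74 mm clear) cover the tail half from y = +6 mm to the back wall at +79; the brass half is free from above. Draw a sleeve 75 mm along -y before lifting.
- tag_yellow: fixed yellow plate, 50 x 40 x 4 mm, on the rack's roof over the bay whose sleeve is to be tested (it lies 58 mm along the rack's +y from that sleeve's origin). Origin: centre of its underside.
- tag_black: fixed black plate of the same size over the other bay, whose sleeve is to be left alone.
- gauge: fixed blue gauge: steel pin, 28 mm across, 85 mm long, tip tapered, level along -x from a shoulder block (face at x = 0, 110 mm high), axis 75 mm above the bench. Cheeks 62 mm apart, 68 mm long from the shoulder, tops 96 mm up: the sleeve passes between, fingers do not, so hold it 80 mm or more from the brass face. Origin: on the bench under the shoulder face.
- gauge_home (a point): centre of the pin where it meets the shoulder face, 75 mm above the bench; axes as the gauge's (pin tip at x = -85 mm). A sleeve bored deep enough (over 85 mm) goes home: its brass face touches the shoulder here. One bored too shallow (38 mm) stops with its face about 47 mm short.
- tray_green: fixed green tray, 210 x 140 mm, 22 mm high, walls and floor 5 mm: for a sleeve that goes home. Origin: centre of its underside; long side along x.
- tray_red: fixed red tray of the same size: for a sleeve that stops short. Origin and axes alike.
- glue_bottle: bystander: white bottle, 60 mm across, 170 mm high. Origin: centre of its underside.
- wax_tin: bystander: tin, 76 mm across, 55 mm high. Origin: centre of its underside.
- chisel: bystander: red-handled screwdriver lying along its x.
- offcut: bystander: wooden offcut, 120 x 50 x 30 mm.
- dust_brush: bystander: brush lying along its x.

How it is judged (in metres and radians):
On the way:
1. the sleeve is on the gauge pin as far as it goes: brass face within 5 mm of the shoulder, or, if bored shallow, within 5 mm of its stop (((x of sleeve_a_mouth in the frame of gauge_home between -0.005 and 0.003 m and y of sleeve_a_mouth in the frame of gauge_home between -0.006 and 0.006 m and z of sleeve_a_mouth in the frame of gauge_home between -0.006 and 0.006 m and angle between the x axis of sleeve_a and the x axis of gauge, either way round below 0.1 rad) or (x of sleeve_b_mouth in the frame of gauge_home between -0.052 and -0.03 m and y of sleeve_b_mouth in the frame of gauge_home between -0.006 and 0.006 m and z of sleeve_b_mouth in the frame of gauge_home between -0.006 and 0.006 m and angle between the x axis of sleeve_b and the x axis of gauge, either way round below 0.1 rad))), for 0.2 s.
At the end, for the whole second after the job is handed in: The sleeve from the yellow-tagged bay lies flat (within 0.12 rad) and at rest inside the tray that its result calls for: green if it went home on the pin, red if it stopped short. The other sleeve is still in the black-tagged bay, within 12 mm of where it was (((z of sleeve_a_mouth in the frame of tray_green between 0 and 0.04 m and angle between sleeve_a's own x axis and vertical between 1.4508 and 1.6908 rad and linear speed of sleeve_a below 0.02 m/s and x of sleeve_a_mouth in the frame of tray_green between -0.1 and 0.1 m and y of sleeve_a_mouth in the frame of tray_green between -0.065 and 0.065 m and x of sleeve_a in the frame of tray_green between -0.1 and 0.1 m and y of sleeve_a in the frame of tray_green between -0.065 and 0.065 m and distance of sleeve_b from where it was at the start of the episode below 0.012 m and horizontal distance between sleeve_b and tag_yellow above 0.08 m) or (z of sleeve_b_mouth in the frame of tray_red between 0 and 0.04 m and angle between sleeve_b's own x axis and vertical between 1.4508 and 1.6908 rad and linear speed of sleeve_b below 0.02 m/s and x of sleeve_b_mouth in the frame of tray_red between -0.1 and 0.1 m and y of sleeve_b_mouth in the frame of tray_red between -0.065 and 0.065 m and x of sleeve_b in the frame of tray_red between -0.1 and 0.1 m and y of sleeve_b in the frame of tray_red between -0.065 and 0.065 m and distance of sleeve_a from where it was at the start of the episode below 0.012 m and horizontal distance between sleeve_a and tag_yellow above 0.08 m))); the robot touches nothing.
It fails at once if a bystander is shifted by more than 30 mm (distance of any of glue_bottle, wax_tin, chisel, offcut, dust_brush from where it was at the start of the episode above 0.03 m).
It fails at once if a sleeve is forced against the gauge with more than 60 N (contact force between any of sleeve_a, sleeve_b and gauge above 60 N).
It also fails if it takes over 67 s, if anything falls off the work surface, if the arm or the gripper's body presses on something with over 40 N, if the wrist force passes 120 N, or if a joint passes its speed limit or range.

## Working session

There is one attempt and no reset: what is moved stays moved. The work goes in short steps, Python scripts to look and compute and a shell command to move; the robot and the scene stay as the last step left them, time stands still between calls to the robot, and variables do not carry over. Pictures are saved under pics/ and viewed, at most 10 in all, crops included, and the job is handed in when it is done.

```bash
mkdir -p pics; cat > h.py <<'E'
import numpy as np, cv2
from plant import ctrl
def pts(c):
    "world xyz map (mm) from depth"
    v,u=np.mgrid[:480,:640]; d=c['depth'].astype(float)
    K=c['mtx']; p=np.stack([(u-K[0,2])/K[0,0]*d,(v-K[1,2])/K[1,1]*d,d],-1)
    w=(p-np.array(c['t']))@np.array(c['R']); w[d==0]=np.nan
    return w
E
python3 - <<'E'
from h import *
for n in ("scene","side"):
    c=ctrl.read_camera(n); cv2.imwrite(f"pics/{n}0.png",c['pixels'][...,::-1]); np.savez(f"{n}0.npz",**{k:np.array(v) for k,v in c.items()})
    print(n,c['mtx'],c['R'],c['t'],(c['depth']>0).mean())
print(ctrl.observe())
E
```

```text
scene [[563.8799982    0.         322.04936483]
 [  0.         563.8799982  242.5214869 ]
 [  0.           0.           1.        ]] [[-0.47385106  0.88056653  0.008231  ]
 [ 0.6550314   0.35870225 -0.66503125]
 [-0.58855674 -0.3097342  -0.74677017]] [ 317.92005068 -299.55991419 1659.31719432] 0.9961881510416667
side [[559.60479434   0.         313.39998817]
 [  0.         559.60479434 241.62895266]
 [  0.           0.           1.        ]] [[-0.6658169  -0.74609518  0.00546316]
 [-0.40878144  0.35865247 -0.83920566]
 [ 0.62416792 -0.56099055 -0.54378674]] [ 354.99364763  307.68799867 1154.1547233 ] 0.996162109375
{'clock': 0.1, 'joint_pos': array([-1.89773248e-02,  4.23755642e-01,  1.63057965e+00,  6.77246053e-06,
        1.08861190e+00, -1.90062706e-02]), 'qvel': array([-0.00164059, -0.00075219, -0.00127617, -0.00091588, -0.00147742,
       -0.00023605]), 'effort': array([ 5.57094211e-05, -5.58422327e+01, -2.82446283e+01, -1.17158891e-05,
        3.01709355e-03, -1.51726192e-05]), 'eef_pos': array([6.24522764e+02, 5.07552648e-02, 2.30642236e+02]), 'tcp_rot': array([-2.22071963e+00, -2.22077692e+00,  1.46842874e-03]), 'contact_force': array([ 0.56418668, -0.26690038, -0.10179527]), 'ft_torque': array([-0.00378434, -0.00156146, -0.03789249]), 'gripper_force': 0.0, 'opening': 0.9991594696245459}
```

View pics/scene0.png

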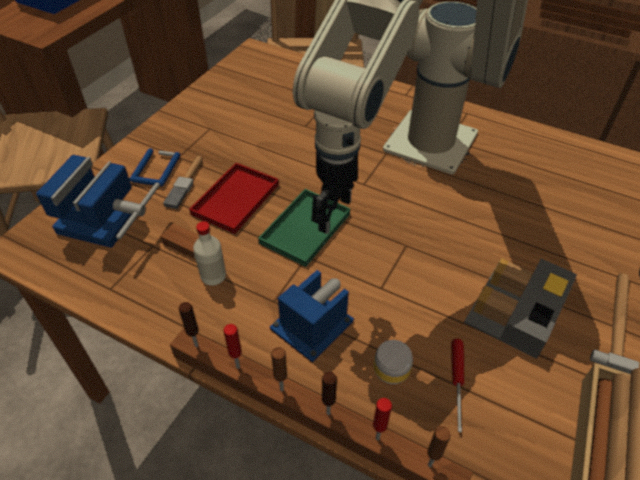

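View pics/side0.png

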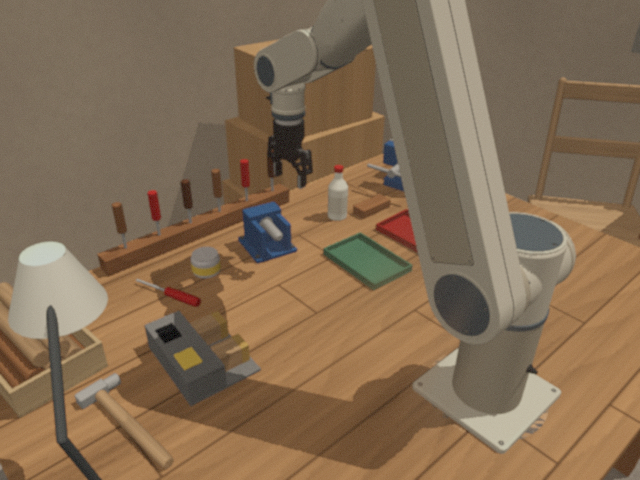

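The scene view shows the rack at (525,305), with its yellow tag at (556,284) and black tag at (541,314). The sleeves stick out to the left, at about (500,290). The gauge is at (315,310), the green tray at (305,227), the red tray at (235,197) and the tin at (395,362). The side view shows the same things: yellow tag (188,358), gauge pin (270,228), green tray (367,260).

```bash
cat >> h.py <<'E'
def masks(c):
    H,S,V=[x.astype(int) for x in cv2.split(cv2.cvtColor(c['pixels'],cv2.COLOR_RGB2HSV))]
    return H,S,V
def blob(m,near):
    "connected component closest to pixel near"
    n,l,st,ce=cv2.connectedComponentsWithStats(m.astype(np.uint8))
    k=[i for i in range(1,n) if st[i,4]>=25]
    i=min(k,key=lambda i:np.hypot(*(ce[i]-near))); return l==i
def rect(xy):
    (c,s,a)=cv2.minAreaRect(xy.astype(np.float32)); return np.round(c,1),np.round(s,1),round(a,1)
E
python3 - <<'E'
from h import *
def load(n): return dict(np.load(n+"0.npz"))
near={'scene':dict(yel=(556,284),blk=(541,314),green=(305,227),red=(235,197),gauge=(315,310),tin=(395,362)),
'side':dict(yel=(188,358),blk=(168,332),green=(367,260),red=(400,230),gauge=(268,232),tin=(205,262))}
for n in near:
    c=load(n); W=pts(c); H,S,V=masks(c)
    M=dict(yel=(abs(H-26)<6)&(S>130)&(V>120),blk=(V<45),green=(abs(H-75)<20)&(S>80),red=((H<6)|(H>174))&(S>140)&(V>60),gauge=(abs(H-110)<12)&(S>110))
    for k,m in M.items():
        b=blob(m,near[n][k]); p=W[b]; p=p[~np.isnan(p[:,0])]
        print(n,k,b.sum(),"z%",np.percentile(p[:,2],[2,50,98]).round(1),"med",np.median(p,0).round(1),rect(p[:,:2]))
    # heightmap dump around rack/gauge
    x,y,z=W[...,0],W[...,1],W[...,2]
    b=blob(M['gauge'],near[n]['gauge']); p=W[b]; t=p[p[:,2]>100]; print(' gauge top>100',len(t),rect(t[:,:2]), np.median(t[:,2]))
    t=p[(p[:,2]>90)&(p[:,2]<100)]; print(' cheeks',len(t),rect(t[:,:2]),np.median(t[:,2]))
    y0=W[blob(M['yel'],near[n]['yel'])]; cy=np.nanmedian(y0,0)
    r=(np.hypot(x-cy[0],y-cy[1])<230)
    t=W[r&(z>60)&(z<75)]; print(' roof',len(t),rect(t[:,:2]),np.median(t[:,2]))
    t=W[r&(z>44)&(z<56)]; print(' sleevetops',len(t),rect(t[:,:2]),np.median(t[:,2]))
    # draw a topdown orthographic rendering
    g=np.zeros((600,800,3),np.uint8); ok=~np.isnan(x)&(z<180)&(z>-10)
    ix=np.nan_to_num((y[ok]+400)).astype(int); iy=np.nan_to_num((x[ok]-250)*1).astype(int)
    s=(ix>=0)&(ix<800)&(iy>=0)&(iy<600); g[599-iy[s],799-ix[s]]=c['pixels'][ok][s][:,::-1]
    cv2.imwrite(f'pics/top_{n}.png',cv2.dilate(g,np.ones((2,2))))
E
```

```text
scene yel 242 z% [66.1 69.6 73.3] med [424.  440.2  69.6] (array([424.3, 440.6]), array([36. , 50.6]), 84.8)
scene blk 414 z% [64.8 69.7 73.5] med [516.7 431.9  69.7] (array([513.8, 431.6]), array([43.1, 58.4]), 83.7)
scene green 3046 z% [  0.7   5.9 290.2] med [ 508.3 -157.5    5.9] (array([ 546.7, -126.6]), array([374.4, 202.7]), 19.5)
scene red 2806 z% [ 0.1  5.4 23.7] med [ 480.2 -366.1    5.4] (array([ 481. , -367.7]), array([157.2, 213.5]), 88.9)
scene gauge 3769 z% [  8.6  73.  112. ] med [764.2  19.1  73. ] (array([731.3,   7.3]), array([121.7, 137.5]), 77.4)
 gauge top>100 1064 (array([729.3,   7.8]), array([100.7, 103.6]), 76.9) 109.3645761921428
 cheeks 427 (array([723.3,   9. ]), array([ 97.3, 116.5]), 77.7) 95.29969567128488
 roof 3429 (array([491.5, 500.7]), array([234.6, 247.9]), 84.6) 66.5108468069242
 sleevetops 1524 (array([528.8, 419.6]), array([345.5, 154.8]), 47.4) 49.61213102639809
side yel 368 z% [67.3 70.7 73.7] med [420.  441.5  70.7] (array([423.6, 441.2]), array([40.5, 56.2]), 83.7)
side blk 259 z% [67.5 70.7 73.5] med [511.6 434.   70.7] (array([512.8, 432.9]), array([38.9, 48. ]), 79.2)Traceback (most recent call last):
  File "<stdin>", line 9, in <module>
  File "h.py", line 16, in blob
    i=min(k,key=lambda i:np.hypot(*(ce[i]-near))); return l==i
ValueError: min() iterable argument is empty
```

```bash
python3 - <<'E'
from h import *
g=np.zeros((600,800,3),np.uint8)
for n in ('side','scene'):
    c=dict(np.load(n+"0.npz")); W=pts(c); x,y,z=[W[...,i] for i in range(3)]
    ok=~np.isnan(x)&(z<180)&(z>-10)
    ix=(y[ok]+300).astype(int); iy=(x[ok]-300).astype(int)
    s=(ix>=0)&(ix<800)&(iy>=0)&(iy<600); g[599-iy[s],799-ix[s]]=c['pixels'][ok][s][:,::-1]
    H,S,V=masks(c)
    # rack region: sleeves' free halves
    r=(x>350)&(x<600)&(y>270)&(y<400)
    for nm,lo,hi in(('yel',380,452),('blk',470,560)):
        t=W[r&(x>lo)&(x<hi)&(z>46)&(z<54)&(y<380)]
        print(n,nm,len(t),rect(t[:,:2]),np.median(t[:,2]).round(1),'y range',np.percentile(t[:,1],[1,99]).round(1))
        for a in range(315,380,15):
            q=t[abs(t[:,1]-a)<8]; 
            if len(q)>10: print('  y',a,np.percentile(q[:,0],[3,97]).round(1))
    # gauge pieces
    m=(x>640)&(x<860)&(y>-80)&(y<110)
    blue=(abs(H-110)<12)&(S>110)
    t=W[m&blue&(z>103)&(z<116)]; print(n,'shoulder top',len(t),rect(t[:,:2]),np.median(t[:,2]).round(1))
    t=W[m&blue&(z>92)&(z<100)]; print(n,'cheek top',len(t),rect(t[:,:2]))
    pin=m&(S<80)&(z>60)&(z<95)&(x<790)
    t=W[pin]; print(n,'pin',len(t),rect(t[:,:2]),np.percentile(t[:,2],[50,90,98]).round(1))
    gr=(abs(H-75)<20)&(S>80)&(z<40)&(x<700); t=W[gr]; print(n,'green',len(t),rect(t[:,:2]))
    t=W[gr&(z>18)]; print('  rim',rect(t[:,:2]),np.median(t[:,2]))
cv2.imwrite('pics/top.png',g)
E
```

```text
side yel 497 (array([413.4, 347.1]), array([68.7, 50.4]), 85.4) 50.6 y range [314.  379.5]
  y 315 [389.1 434.1]
  y 330 [390.6 433.5]
  y 345 [390.6 434.5]
  y 360 [392.5 436. ]
  y 375 [392.9 437.5]
side blk 445 (array([505.7, 339.2]), array([71.3, 52.3]), 81.1) 50.7 y range [305.1 373.3]
  y 315 [481.8 525.4]
  y 330 [482.8 527. ]
  y 345 [484.8 529.3]
  y 360 [486.1 529.3]
  y 375 [486.3 531.4]
side shoulder top 316 (array([748.7,   3.5]), array([96.9, 51.2]), 79.0) 109.9
side cheek top 145 (array([710.1,  17. ]), array([ 92.9, 101.9]), 74.5)
side pin 341 (array([710.4,   6.7]), array([ 95.5, 142.3]), 83.6) [84.2 90.5 93.3]
side green 5 (array([ 551., -152.]), array([74.1, 40. ]), 60.4)
  rim (array([0., 0.]), array([0., 0.]), 0.0) nan
scene yel 477 (array([414.5, 347.5]), array([67.8, 53.4]), 85.4) 49.9 y range [313.8 379.2]
  y 315 [392.5 435.4]
  y 330 [390.4 437.9]
  y 345 [393.4 437.2]
  y 360 [395.1 439.2]
  y 375 [395.7 440.1]
scene blk 596 (array([508.5, 343. ]), array([75.6, 51.3]), 85.5) 49.8 y range [305.6 379.2]
  y 315 [484.9 530.3]
  y 330 [485.4 530. ]
  y 345 [487.7 531.6]
  y 360 [489.3 532.6]
  y 375 [491.7 532.6]
scene shoulder top 1013 (array([755.1,   1.9]), array([100.7,  50.7]), 76.9) 109.5
scene cheek top 381 (array([723.3,   9. ]), array([ 97.3, 116.5]), 77.7)
scene pin 376 (array([699.4, -13.4]), array([ 76.8, 146.8]), 42.1) [86.1 90.  93.8]
scene green 2977 (array([ 485.2, -147.1]), array([142.1, 213.4]), 86.2)
  rim (array([ 486.8, -146.3]), array([140.3, 208.3]), 86.2) 21.114864992244414
  return _methods._mean(a, axis=axis, dtype=dtype,
  ret = ret.dtype.type(ret / rcount)
```

View pics/top.png

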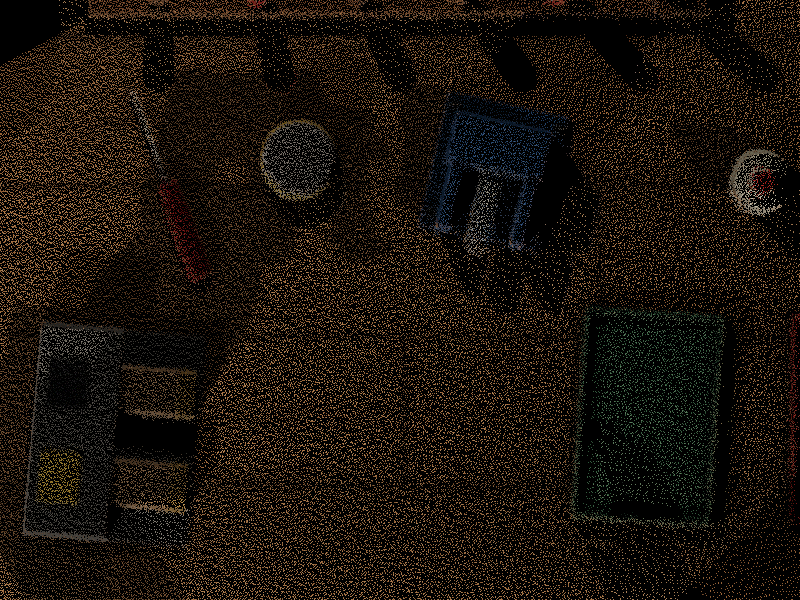

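The top-down composite shows the yellow-bay sleeve's free half at about x 414, y 313–380, top at z 50, yaw about -94.6° (brass towards -y). The gauge pin points at the robot, with gauge yaw about -13°. Next I move above the sleeve and check with the wrist camera.

```bash
R='{"gripper":0.0854,"linear":[-0.021,0.0345,-0.006],"delta_rot":[0,0,-0.008]}'; python3 -m handwheel '[{"gripper":0.0854,"linear":[-0.021,0.0345,-0.005],"delta_rot":[0,0,-0.008]},{"gripper":0.0854,"linear":[-0.021,0.0345,-0.005],"delta_rot":[0,0,-0.008]},{"gripper":0.0854,"linear":[-0.021,0.0345,-0.005],"delta_rot":[0,0,-0.008]},{"gripper":0.0854,"linear":[-0.021,0.0345,-0.005],"delta_rot":[0,0,-0.008]},{"gripper":0.0854,"linear":[-0.021,0.0345,-0.005],"delta_rot":[0,0,-0.008]},{"gripper":0.0854,"linear":[-0.021,0.0345,-0.005],"delta_rot":[0,0,-0.008]},{"gripper":0.0854,"linear":[-0.021,0.0345,-0.005],"delta_rot":[0,0,-0.008]},{"gripper":0.0854,"linear":[-0.021,0.0345,-0.005],"delta_rot":[0,0,-0.008]},{"gripper":0.0854,"linear":[-0.021,0.0345,-0.005],"delta_rot":[0,0,-0.008]},{"gripper":0.0854,"linear":[-0.021,0.0345,-0.005],"delta_rot":[0,0,-0.008]}]'
python3 - <<'E'
from h import *
c=ctrl.read_camera('wrist'); cv2.imwrite('pics/w1.png',c['pixels'][...,::-1]); np.savez('w1.npz',**{k:np.array(v) for k,v in c.items()})
s=ctrl.observe(); print(s['eef_pos'],s['tcp_rot'],s['clock'],s['qvel'].round(3))
W=pts(c); x,y,z=[W[...,i] for i in range(3)]
t=W[(x>375)&(x<452)&(z>46)&(z<54)&(y>290)&(y<385)]; print(len(t),rect(t[:,:2]),np.median(t[:,2]),t[:,1].min())
for a in range(310,390,15):
    q=t[abs(t[:,1]-a)<5]
    if len(q)>10: print(a,np.percentile(q[:,0],[2,98]).round(1))
E
```

```text
clock: 1.35
eef_pos: [414.0, 346.0, 180.9]
tcp_rot: [-2.309, -2.13, 0.001]
contact_force: [-1.2, -0.1, 0.0]
opening: 1.001
gripper_force: 0.0
[411.90912806 348.83585633 180.40613616] [-2.30651035e+00 -2.13029077e+00  1.12556445e-03] 1.4 [-0.059 -0.011  0.013 -0.019  0.013 -0.123]
6238 (array([413.5, 348.8]), array([73.8, 45.1]), 85.4) 48.61257882638047 310.88983456860683
310 [391.  432.5]
325 [389.6 433.2]
340 [391.8 434.1]
355 [393.  435.2]
370 [394.2 436.8]
385 [395.7 437.7]
```

View pics/w1.png

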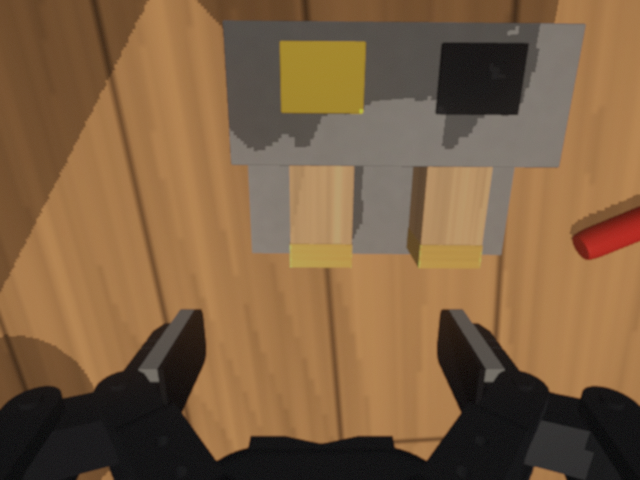

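The wrist picture shows the yellow-bay sleeve at columns 290–353, rows 165–268, brass end at the bottom. That agrees with the measured axis x≈413 at y 343. Now I descend and grip.

```bash
python3 -m handwheel '[{"gripper":0.0854,"linear":[-0.0018,-0.002,-0.03],"delta_rot":[0,0,0]},{"gripper":0.0854,"linear":[0,0,-0.04],"delta_rot":[0,0,0]},{"gripper":0.0854,"linear":[0,0,-0.04],"delta_rot":[0,0,0]},{"gripper":0.0854,"linear":[0,0,-0.035],"delta_rot":[0,0,0]},{"gripper":0.0854,"linear":[0,0,-0.022],"delta_rot":[0,0,0]},{"gripper":0.0854,"linear":[0,0,0],"delta_rot":[0,0,0]},{"gripper":0.03,"linear":[0,0,0],"delta_rot":[0,0,0]},{"gripper":0.03,"linear":[0,0,0],"delta_rot":[0,0,0]},{"gripper":0.03,"linear":[0,0,0],"delta_rot":[0,0,0]},{"gripper":0.03,"linear":[0,0,0],"delta_rot":[0,0,0]},{"gripper":0.03,"linear":[0,0,0],"delta_rot":[0,0,0]},{"gripper":0.03,"linear":[0,0,0],"delta_rot":[0,0,0]}]' 60
```

```text
clock: 2.9
eef_pos: [414.0, 343.6, 15.6]
tcp_rot: [2.308, 2.131, 0.004]
contact_force: [-0.4, -0.8, 7.3]
opening: 0.504
gripper_force: 62.0
```

```bash
python3 -m handwheel '[{"gripper":0.03,"linear":[0,0,0.002],"delta_rot":[0,0,0]},{"gripper":0.03,"linear":[-0.0016,-0.02,0],"delta_rot":[0,0,0]},{"gripper":0.03,"linear":[-0.0024,-0.03,0],"delta_rot":[0,0,0]},{"gripper":0.03,"linear":[-0.0024,-0.03,0],"delta_rot":[0,0,0]},{"gripper":0.03,"linear":[-0.0016,-0.02,0],"delta_rot":[0,0,0]},{"gripper":0.03,"linear":[0,-0.01,0.03],"delta_rot":[0,0,0]},{"gripper":0.03,"linear":[0,-0.01,0.04],"delta_rot":[0,0,0]},{"gripper":0.03,"linear":[0,0,0.03],"delta_rot":[0,0,0]}]'
python3 - <<'E'
from h import *
for n in ('scene',):
    c=ctrl.read_camera(n); cv2.imwrite('pics/s1.png',cv2.resize(c['pixels'][130:400,270:640,::-1],None,fx=2,fy=2))
    W=pts(c);H,S,V=masks(c); x,y,z=[W[...,i] for i in range(3)]
    t=W[(x>440)&(x<560)&(z>46)&(z<54)&(y>290)&(y<379)]; print('black',rect(t[:,:2]))
    # gauge
    m=(x>630)&(x<860)&(y>-80)&(y<110); blue=(abs(H-110)<12)&(S>110)
    t=W[m&blue&(z>104)&(z<116)]; print('top',len(t),rect(t[:,:2]))
    print(cv2.boxPoints(cv2.minAreaRect(t[:,:2].astype(np.float32))))
    a=np.radians(-13.2); ux=np.array([np.cos(a),np.sin(a)]); uy=np.array([-ux[1],ux[0]])
    for nm,mm in (('blue90-100',m&blue&(z>90)&(z<101)),('pin',m&(S<90)&(z>70)&(z<96))):
        q=W[mm]; s=q[:,:2]@ux; l=q[:,:2]@uy
        print(nm,len(q),'along',np.percentile(s,[1,50,99]).round(1))
        for k in range(620,740,10):
            e=abs(s-k)<5
            if e.sum()>5: print('  ',k,e.sum(),'lat',np.percentile(l[e],[0,10,50,90,100]).round(1),'z',np.percentile(q[e,2],[10,50,95]).round(1))
E
```

```text
clock: 3.9
eef_pos: [405.0, 221.8, 117.5]
tcp_rot: [2.31, 2.13, -0.0]
contact_force: [0.4, 0.7, -2.3]
opening: 0.509
gripper_force: 62.2
black (array([508.9, 342.6]), array([74.6, 49.3]), 85.4)
top 1007 (array([754.7,   1.9]), array([99.5, 52.2]), 76.5)
[[717.66046  -40.354057]
 [768.36237  -52.565727]
 [791.659     44.160202]
 [740.9571    56.371872]]
blue90-100 453 along [645.8 689.5 759.7]
   650 43 lat [130.5 133.5 204.4 213.8 217.2] z [92.9 95.2 97.9]
   660 49 lat [129.3 133.4 206.  216.  218.6] z [93.1 95.5 99.6]
   670 58 lat [127.9 131.9 174.2 215.3 217.1] z [91.7 95.  98. ]
   680 48 lat [130.9 132.4 141.3 214.9 217.8] z [93.2 96.  98. ]
   690 56 lat [127.9 132.8 172.8 215.6 217.4] z [92.9 95.2 98.1]
   700 45 lat [129.7 132.2 204.9 216.3 217.6] z [93.4 95.6 98.7]
   720 13 lat [220.7 220.9 222.  223.  223.4] z [ 91.7  94.5 100.4]
   730 11 lat [221.4 221.4 222.2 223.3 224.1] z [90.4 97.1 99.8]
pin 380 along [631.2 663.7 758.1]
   630 24 lat [166.7 169.7 177.  181.5 183.7] z [81.1 85.9 90.1]
   640 57 lat [127.  162.7 176.1 192.3 215.5] z [79.2 86.6 94.4]
   650 65 lat [126.6 140.2 175.3 185.6 217.6] z [78.8 86.4 94.6]
   660 54 lat [161.2 165.  176.9 183.7 204.1] z [80.1 86.8 90. ]
   670 50 lat [160.1 164.9 176.7 184.2 203.4] z [79.1 86.1 90.8]
   680 55 lat [128.2 165.7 177.1 184.4 186.5] z [79.4 86.1 90.4]
   690 57 lat [159.9 163.7 176.9 184.4 185.9] z [80.2 86.1 90.5]
   700 12 lat [126.1 166.6 172.7 178.7 181.7] z [86.2 87.7 91.1]
```

View pics/s1.png

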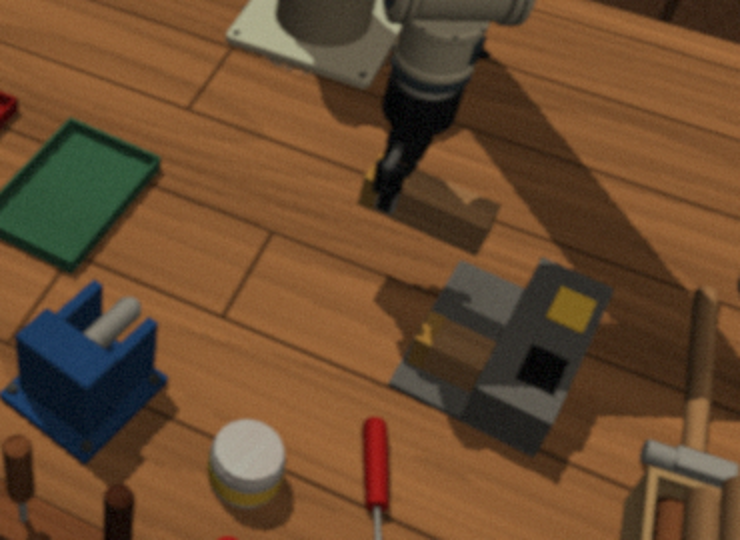

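The crop shows the sleeve held level near its brass end at (430,205), and the other sleeve still in the black-tagged bay at (450,345). Next I turn the sleeve to the gauge yaw and carry it to a bench spot in line with the pin.

```bash
python3 -m handwheel '[{"gripper":0.03,"linear":[0.0216,-0.0226,0],"delta_rot":[0,0,0.1775]},{"gripper":0.03,"linear":[0.0216,-0.0226,0],"delta_rot":[0,0,0.1775]},{"gripper":0.03,"linear":[0.0216,-0.0226,0],"delta_rot":[0,0,0.1775]},{"gripper":0.03,"linear":[0.0216,-0.0226,0],"delta_rot":[0,0,0.1775]},{"gripper":0.03,"linear":[0.0216,-0.0226,0],"delta_rot":[0,0,0.1775]},{"gripper":0.03,"linear":[0.0216,-0.0226,0],"delta_rot":[0,0,0.1775]},{"gripper":0.03,"linear":[0.0216,-0.0226,0],"delta_rot":[0,0,0.1775]},{"gripper":0.03,"linear":[0.0216,-0.0226,0],"delta_rot":[0,0,0.1775]},{"gripper":0.03,"linear":[0,0,-0.03],"delta_rot":[0,0,0]},{"gripper":0.03,"linear":[0,0,-0.03],"delta_rot":[0,0,0]},{"gripper":0.03,"linear":[0,0,-0.02],"delta_rot":[0,0,0]},{"gripper":0.03,"linear":[0,0,-0.01],"delta_rot":[0,0,0]}]'
python3 - <<'E'
from h import *
s=ctrl.observe(); r=s['tcp_rot']; print(s['eef_pos'],'yaw',np.degrees(2*np.arctan2(r[1],r[0]))-90,r)
E
```

```text
clock: 5.45
eef_pos: [577.2, 42.1, 24.9]
tcp_rot: [-0.362, -3.119, 0.0]
contact_force: [-1.1, 0.5, -2.5]
opening: 0.506
gripper_force: 62.2
[577.20369148  42.05993929  24.8723513 ] yaw -283.2252462522174 [-3.61571518e-01 -3.11895277e+00  4.50287391e-04]
```

```bash
python3 -m handwheel '[{"gripper":0.03,"linear":[0,0,-0.008],"delta_rot":[0,0,0]},{"gripper":0.03,"linear":[0,0,-0.004],"delta_rot":[0,0,0]},{"gripper":0.03,"linear":[0,0,-0.002],"delta_rot":[0,0,0]},{"gripper":0.03,"linear":[0,0,0],"delta_rot":[0,0,0]}]'
python3 - <<'E'
from h import *
c=dict(np.load('w1.npz')); print('cam at',-c['R'].T@c['t'],'tcp 412,349,180', c['R'][2],c['R'][1])
s=ctrl.observe(); print(s['joint_pos'].round(2),s['contact_force'])
E
```

```text
clock: 5.95
eef_pos: [578.3, 42.3, 12.7]
tcp_rot: [0.361, 3.12, 0.0]
contact_force: [0.2, -0.0, -2.2]
opening: 0.506
gripper_force: 62.2
cam at [419.52568732 424.34198118 322.05882009] tcp 412,349,180 [-0.02427379 -0.30552811 -0.9518736 ] [-0.07714168 -0.94874275  0.30649037]
[ 0.05  0.68  1.83 -0.    0.63 -1.29] [ 0.16111552 -0.02465161 -2.22533967]
```

```bash
python3 -m handwheel '[{"gripper":0.03,"linear":[0,0,-0.0015],"delta_rot":[0,0,0]},{"gripper":0.03,"linear":[0,0,-0.001],"delta_rot":[0,0,0]},{"gripper":0.03,"linear":[0,0,0],"delta_rot":[0,0,0]}]'
```

```text
clock: 6.32
eef_pos: [578.1, 42.2, 9.9]
tcp_rot: [0.362, 3.12, 0.0]
contact_force: [0.7, -0.1, -2.2]
opening: 0.507
gripper_force: 62.3
```

```bash
python3 -m handwheel '[{"gripper":0.07,"linear":[0,0,0],"delta_rot":[0,0,0]},{"gripper":0.07,"linear":[0,0,0],"delta_rot":[0,0,0]},{"gripper":0.07,"linear":[0,0,0],"delta_rot":[0,0,0]},{"gripper":0.07,"linear":[0,0,0.02],"delta_rot":[0,0,0]},{"gripper":0.07,"linear":[0,0,0.05],"delta_rot":[0,0,0]},{"gripper":0.07,"linear":[0,0,0.06],"delta_rot":[0,0,0]},{"gripper":0.07,"linear":[0.01,-0.002,0.06],"delta_rot":[0,0,-0.1848]},{"gripper":0.07,"linear":[0.01,-0.003,0],"delta_rot":[0,0,-0.1848]},{"gripper":0.07,"linear":[0.01,-0.002,0],"delta_rot":[0,0,-0.1848]},{"gripper":0.07,"linear":[0.01,-0.003,0],"delta_rot":[0,0,-0.1848]},{"gripper":0.07,"linear":[0.01,-0.002,0],"delta_rot":[0,0,-0.1848]},{"gripper":0.07,"linear":[0.01,-0.002,0],"delta_rot":[0,0,-0.1848]}]'
python3 -m handwheel '[{"gripper":0.07,"linear":[0,0,0],"delta_rot":[0,0,-0.1848]},{"gripper":0.07,"linear":[0,0,0],"delta_rot":[0,0,-0.1848]},{"gripper":0.07,"linear":[0,0,0],"delta_rot":[0,0,-0.1848]},{"gripper":0.07,"linear":[0,0,0],"delta_rot":[0,0,-0.1848]},{"gripper":0.07,"linear":[0,0,0],"delta_rot":[0,0,-0.1848]},{"gripper":0.07,"linear":[0,0,0],"delta_rot":[0,0,-0.1848]},{"gripper":0.07,"linear":[0,0,0],"delta_rot":[0,0,-0.1848]},{"gripper":0.07,"linear":[0,0,0],"delta_rot":[0,0,-0.1848]},{"gripper":0.07,"linear":[0,0,0],"delta_rot":[0,0,-0.1848]},{"gripper":0.07,"linear":[0,0,0],"delta_rot":[0,0,-0.1848]},{"gripper":0.07,"linear":[0,0,0],"delta_rot":[0,0,-0.1848]},{"gripper":0.07,"linear":[0,0,0],"delta_rot":[0,0,0]}]'
cat > m.py <<'E'
from h import *
c=ctrl.read_camera('wrist'); cv2.imwrite('pics/w2.png',c['pixels'][...,::-1]); np.savez('w2.npz',**{k:np.array(v) for k,v in c.items()})
s=ctrl.observe(); r=s['tcp_rot']; print(s['eef_pos'].round(1),'yaw',(np.degrees(2*np.arctan2(r[1],r[0]))-90)%180,r.round(3),s['joint_pos'].round(2))
W=pts(c); H,S,V=masks(c); x,y,z=[W[...,i] for i in range(3)]
t=W[(z>35)&(z<50)&(x<640)&(S>60)]; print('sleeve',len(t),rect(t[:,:2]),np.median(t[:,2]))
blue=(abs(H-110)<14)&(S>100)
a=np.radians(-13.2); ux=np.array([np.cos(a),np.sin(a)]); uy=np.array([-ux[1],ux[0]])
A=W[...,:2]@ux; L=W[...,:2]@uy
for k in range(480,720,10):
    o=''
    for nm,m in (('slv',(z>38)&(z<50)&(A<620)&(S>60)&(abs(L-173)<40)),('pin',(S<90)&(z>72)&(z<96)&(abs(L-173)<30)),('chk',blue&(z>90)&(z<101))):
        e=m&(abs(A-k)<4)
        if e.sum()>30: o+=f' {nm} n{e.sum()} lat {np.percentile(L[e],[2,50,98]).round(1)} z {np.percentile(z[e],[50,97]).round(1)}'
    if o: print(k,o)
for nm,m in (('slv',(z>38)&(z<50)&(A<620)&(S>60)&(abs(L-173)<15)),('pin',(S<90)&(z>72)&(z<96)&(abs(L-173)<10)),('chk',blue&(z>90)&(z<101)),('top',blue&(z>105))):
    if m.sum(): print(nm,'along',np.percentile(A[m],[.5,99.5]).round(1))
E
python3 m.py
```

```text
clock: 7.82
eef_pos: [638.3, 28.2, 201.4]
tcp_rot: [1.957, 2.456, 0.001]
contact_force: [0.1, -0.0, -0.1]
opening: 0.816
gripper_force: 0.0
clock: 9.32
eef_pos: [638.0, 28.2, 201.1]
tcp_rot: [-3.121, 0.359, -0.002]
contact_force: [0.3, 0.1, 0.4]
opening: 0.821
gripper_force: 0.0
[638.   28.2 201. ] yaw 76.99674855846081 [-3.121e+00  3.560e-01 -2.000e-03] [0.03 0.48 1.62 0.   1.04 1.82]
sleeve 8771 (array([553.8, 188.3]), array([339.5, 144.6]), 84.5) 42.427418504677554
480  slv n399 lat [152.2 173.2 194.2] z [42.2 43.4]
490  slv n401 lat [152.4 173.3 194. ] z [42.3 43.5]
500  slv n415 lat [152.6 173.3 193.9] z [42.2 43.6]
510  slv n422 lat [152.  173.3 193.7] z [42.2 43.5]
520  slv n445 lat [152.1 172.4 193.6] z [42.3 43.5]
530  slv n454 lat [152.3 173.7 194.8] z [42.3 43.6]
540  slv n460 lat [151.9 173.3 194. ] z [42.3 43.7]
550  slv n481 lat [151.7 172.5 193.8] z [42.5 43.7]
560  slv n492 lat [152.  173.3 193.8] z [42.4 43.6]
570  slv n500 lat [151.6 173.3 194.2] z [42.9 43.9]
580  slv n556 lat [151.2 172.5 194. ] z [42.9 44. ]
630  pin n358 lat [157.3 169.4 182. ] z [84.6 87.7]
640
[... 185 characters left out ...]
.3 95.6]
660  pin n546 lat [156.4 170.2 200.6] z [85.6 88.2] chk n587 lat [125.8 200.6 213.6] z [94.4 95.6]
670  pin n547 lat [156.5 169.6 182.9] z [85.6 87.9] chk n608 lat [125.8 200.7 213.9] z [94.3 95.8]
680  pin n569 lat [156.1 169.7 182.9] z [85.5 88. ] chk n657 lat [125.9 139.  214. ] z [94.4 95.8]
690  pin n587 lat [156.3 169.7 183.4] z [85.5 88. ] chk n669 lat [125.9 200.8 214. ] z [94.4 95.8]
700  pin n606 lat [156.6 170.3 183.2] z [85.5 87.9] chk n704 lat [126.  200.9 214.1] z [94.4 95.8]
710  pin n277 lat [152.1 170.4 188.5] z [86.6 93.5] chk n277 lat [126.5 154.  213.9] z [ 94.3 100.5]
slv along [445.3 584.4]
pin along [624.  707.8]
chk along [642.4 708.3]
top along [708.4 744.4]
```

View pics/w2.png

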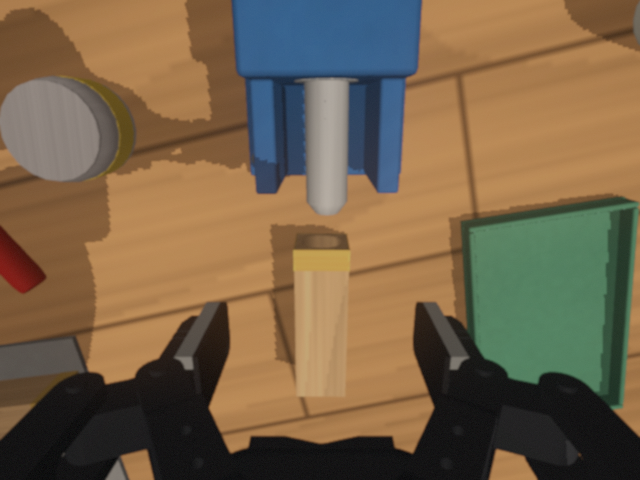

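The wrist view shows the sleeve (columns 295–348, brass at row 258) nearly in line with the pin (column 327, tip at row 212). By measurement the sleeve is at lateral 173.0 and the pin at 169.9. The pin tip is at along 624, the shoulder at 708.5 and the brass face at 584.5. I now take the sleeve 100 mm from its brass face.

```bash
python3 -m handwheel '[{"gripper":0.07,"linear":[-0.0423,0.0099,-0.02],"delta_rot":[0,0,0]},{"gripper":0.07,"linear":[-0.0423,0.0099,-0.02],"delta_rot":[0,0,0]},{"gripper":0.07,"linear":[-0.0423,0.0099,-0.02],"delta_rot":[0,0,-0.003]},{"gripper":0.07,"linear":[0,0,-0.045],"delta_rot":[0,0,0]},{"gripper":0.07,"linear":[0,0,-0.045],"delta_rot":[0,0,0]},{"gripper":0.07,"linear":[0,0,-0.03],"delta_rot":[0,0,0]},{"gripper":0.07,"linear":[0,0,-0.01],"delta_rot":[0,0,0]},{"gripper":0.07,"linear":[0,0,0],"delta_rot":[0,0,0]}]'
```

```text
clock: 10.38
eef_pos: [511.2, 57.9, 10.0]
tcp_rot: [3.12, -0.364, -0.0]
contact_force: [0.8, -0.6, 0.3]
opening: 0.823
gripper_force: 0.0
```

```bash
python3 -m handwheel '[{"gripper":0.03,"linear":[0,0,0],"delta_rot":[0,0,0]},{"gripper":0.03,"linear":[0,0,0],"delta_rot":[0,0,0]},{"gripper":0.03,"linear":[0,0,0],"delta_rot":[0,0,0]},{"gripper":0.03,"linear":[0,0,0],"delta_rot":[0,0,0]}]' 45
```

```text
clock: 10.88
eef_pos: [512.1, 58.0, 11.3]
tcp_rot: [-3.12, 0.366, -0.004]
contact_force: [-1.2, 0.5, 7.0]
opening: 0.508
gripper_force: 46.7
```

```bash
python3 -m handwheel '[{"gripper":0.03,"linear":[0,0,0.02],"delta_rot":[0,0,0]},{"gripper":0.03,"linear":[-0.0007,-0.003,0.03],"delta_rot":[0,0,0]},{"gripper":0.03,"linear":[0,0,0.004],"delta_rot":[0,0,0]},{"gripper":0.03,"linear":[0,0,0],"delta_rot":[0,0,0]},{"gripper":0.03,"linear":[0,0,0],"delta_rot":[0,0,0]}]'
cat > m2.py <<'E'
import sys
from h import *
c=ctrl.read_camera('wrist'); cv2.imwrite(f'pics/{sys.argv[1]}.png',c['pixels'][...,::-1])
s=ctrl.observe(); r=s['tcp_rot']; print(s['eef_pos'].round(1),'yaw',(np.degrees(2*np.arctan2(r[1],r[0]))-90)%180,r.round(3),s['contact_force'].round(1),s['clock'])
W=pts(c); H,S,V=masks(c); z=W[...,2]; blue=(abs(H-110)<14)&(S>100)
a=np.radians(-13.2); ux=np.array([np.cos(a),np.sin(a)]); uy=np.array([-ux[1],ux[0]])
A=W[...,:2]@ux; L=W[...,:2]@uy
M=dict(slv=(z>85)&(z<104)&(abs(L-170)<24)&(S>60)&~blue,pin=(S<60)&(z>72)&(z<96)&(abs(L-170)<24),chk=blue&(z>90)&(z<101))
for nm,m in M.items():
    mm=m&(abs(L-170)<8) if nm!='chk' else m
    if mm.sum()>20: print(nm,'along',np.percentile(A[mm],[.5,99.5]).round(1))
    for k in range(500,720,12):
        e=m&(abs(A-k)<5)
        if e.sum()>60: print('  ',k,nm,e.sum(),'lat',np.percentile(L[e],[2,50,98]).round(1),'z',np.percentile(z[e],[50,97]).round(1))
E
python3 m2.py w3
```

```text
clock: 11.5
eef_pos: [509.7, 54.9, 63.0]
tcp_rot: [3.12, -0.366, -0.002]
contact_force: [-0.2, 1.1, -2.7]
opening: 0.507
gripper_force: 46.8
[509.7  54.9  62.9] yaw 76.61229248521882 [ 3.12e+00 -3.66e-01 -3.00e-03] [-0.4  0.6 -3. ] 11.55
slv along [453.1 582.1]
   500 slv 4149 lat [148.6 169.8 190.9] z [94.1 95.1]
   512 slv 4499 lat [148.5 169.5 190.7] z [94.  95.1]
   524 slv 4974 lat [148.4 169.5 190.7] z [94.  95.1]
   536 slv 5466 lat [148.4 169.4 190.7] z [93.9 95.1]
   548 slv 6041 lat [148.4 169.4 190.6] z [93.9 95. ]
   560 slv 6697 lat [148.3 169.4 190.5] z [93.9 95.1]
   572 slv 7661 lat [147.7 169.3 190.9] z [94.3 95.6]
   584 slv 2943 lat [147.7 169.5 190.9] z [94.3 95.6]
```

```bash
python3 -m handwheel '[{"gripper":0.03,"linear":[0.0175,-0.0041,0.001],"delta_rot":[0,0,0.004]},{"gripper":0.03,"linear":[0.0175,-0.0041,0],"delta_rot":[0,0,0]},{"gripper":0.03,"linear":[0,0,0],"delta_rot":[0,0,0]},{"gripper":0.03,"linear":[0,0,0],"delta_rot":[0,0,0]}]'
python3 m2.py w4
```

```text
clock: 12.05
eef_pos: [544.0, 46.8, 64.0]
tcp_rot: [3.121, -0.36, -0.004]
contact_force: [-0.4, 0.0, -2.4]
opening: 0.504
gripper_force: 46.7
[544.   46.8  64.2] yaw 76.84105845326224 [ 3.121e+00 -3.600e-01 -3.000e-03] [-0.3 -0.3 -2.3] 12.1
slv along [488.3 617.5]
   500 slv 3215 lat [148.7 169.8 190.8] z [95.3 96.3]
   512 slv 3682 lat [148.  169.8 191.4] z [95.3 99. ]
   524 slv 4162 lat [147.9 170.1 191.7] z [ 95.2 101.5]
   536 slv 4150 lat [148.6 169.8 190.8] z [95.1 96.1]
   548 slv 4551 lat [148.5 169.5 190.8] z [95.1 96.1]
   560 slv 5004 lat [148.5 169.8 190.7] z [95.  96.1]
   572 slv 5499 lat [148.5 169.5 190.8] z [94.9 96.1]
   584 slv 6085 lat [148.5 169.5 190.7] z [94.9 96.1]
   596 slv 6774 lat [148.5 169.6 190.8] z [94.9 96.2]
   608 slv 7686 lat [148.  169.6 191.2] z [95.3 96.6]
   620 slv 2378 lat [148.  169.6 191.2] z [95.3 96.5]
pin along [622.5 624.7]
   620 pin 764 lat [161.1 169.5 177.8] z [78.6 82.4]
```

View pics/w4.png

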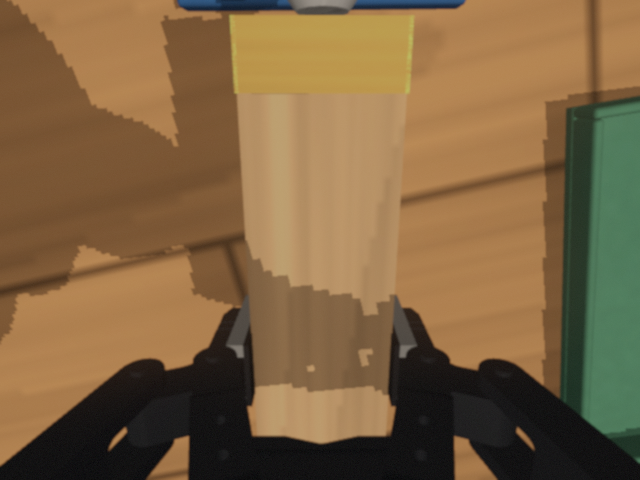

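The picture shows the brass face (columns 232–412, centre 322) just short of the pin tip (column 324, row 5), so they are aligned. Now I insert in small steps.

```bash
python3 -m handwheel '[{"gripper":0.03,"linear":[0.0058,-0.0014,0],"delta_rot":[0,0,0]},{"gripper":0.03,"linear":[0.0058,-0.0014,0],"delta_rot":[0,0,0]},{"gripper":0.03,"linear":[0.0029,-0.0007,0],"delta_rot":[0,0,0]}]'
```

```text
clock: 12.48
eef_pos: [560.5, 43.1, 65.0]
tcp_rot: [-3.121, 0.36, -0.001]
contact_force: [-0.1, 0.9, -2.4]
opening: 0.507
gripper_force: 46.7
```

```bash
python3 -m handwheel '[{"gripper":0.03,"linear":[0.0058,-0.0014,0],"delta_rot":[0,0,0]},{"gripper":0.03,"linear":[0.0058,-0.0014,0],"delta_rot":[0,0,0]},{"gripper":0.03,"linear":[0.0058,-0.0014,0],"delta_rot":[0,0,0]},{"gripper":0.03,"linear":[0,0,0],"delta_rot":[0,0,0]}]'
```

```text
clock: 12.98
eef_pos: [577.9, 38.9, 64.8]
tcp_rot: [-3.121, 0.361, -0.001]
contact_force: [-0.2, 0.0, -2.8]
opening: 0.507
gripper_force: 46.7
```

```bash
python3 -m handwheel '[{"gripper":0.03,"linear":[0.0029,-0.0007,0],"delta_rot":[0,0,0]},{"gripper":0.03,"linear":[0.0029,-0.0007,0],"delta_rot":[0,0,0]},{"gripper":0.03,"linear":[0,0,0],"delta_rot":[0,0,0]}]'
```

```text
clock: 13.35
eef_pos: [583.3, 37.6, 64.9]
tcp_rot: [-3.121, 0.36, -0.0]
contact_force: [0.3, 0.4, -1.7]
opening: 0.506
gripper_force: 46.7
```

```bash
python3 -m handwheel '[{"gripper":0.03,"linear":[0.002,-0.0005,0],"delta_rot":[0,0,0]},{"gripper":0.03,"linear":[0.001,-0.0002,0],"delta_rot":[0,0,0]},{"gripper":0.03,"linear":[0,0,0],"delta_rot":[0,0,0]}]'
```

```text
clock: 13.72
eef_pos: [586.1, 36.9, 64.8]
tcp_rot: [-3.121, 0.36, 0.0]
contact_force: [-0.1, 0.6, -3.0]
opening: 0.504
gripper_force: 46.7
```

```bash
python3 -m handwheel '[{"gripper":0.03,"linear":[0.001,-0.0002,0],"delta_rot":[0,0,0]},{"gripper":0.03,"linear":[0.001,-0.0002,0],"delta_rot":[0,0,0]},{"gripper":0.03,"linear":[0,0,0],"delta_rot":[0,0,0]}]'
```

```text
clock: 14.1
eef_pos: [586.1, 36.8, 64.4]
tcp_rot: [3.121, -0.36, -0.006]
contact_force: [-6.3, 2.7, 1.2]
opening: 0.511
gripper_force: 47.1
```

```bash
python3 -m handwheel '[{"gripper":0.03,"linear":[0.001,-0.0002,0],"delta_rot":[0,0,0]},{"gripper":0.03,"linear":[0,0,0],"delta_rot":[0,0,0]},{"gripper":0.03,"linear":[0,0,0],"delta_rot":[0,0,0]}]'
python3 m2.py w5
python3 - <<'E'
from h import *
c=ctrl.read_camera('scene'); cv2.imwrite('pics/s2.png',cv2.resize(c['pixels'][220:370,230:430,::-1],None,fx=3.5,fy=3.5))
E
```

```text
clock: 14.48
eef_pos: [586.1, 36.7, 64.3]
tcp_rot: [3.121, -0.36, -0.009]
contact_force: [-9.5, 3.8, 3.0]
opening: 0.512
gripper_force: 47.3
[586.1  36.7  64.3] yaw 76.84288974554786 [ 3.12  -0.36  -0.009] [-9.   3.2  3.2] 14.525
slv along [531.7 660.8]
   536 slv 2777 lat [148.5 169.4 190.5] z [95.5 96.5]
   548 slv 3366 lat [148.1 169.7 191.1] z [95.5 96.6]
   560 slv 3805 lat [147.9 170.  191.3] z [95.5 99.2]
   572 slv 4299 lat [147.7 170.  192.1] z [ 95.4 100.9]
   584 slv 4302 lat [148.4 169.4 190.7] z [95.3 96.3]
   596 slv 4698 lat [148.4 169.5 190.6] z [95.2 96.3]
   608 slv 5183 lat [148.4 169.4 190.7] z [95.2 96.3]
   620 slv 5749 lat [148.4 169.4 190.7] z [95.1 96.3]
   632 slv 6389 lat [148.4 169.4 190.6] z [95.1 96.2]
   644 slv 7099 lat [148.2 169.4 190.9] z [95.3 96.6]
   656 slv 8072 lat [147.9 169.5 191.1] z [95.4 96.7]
pin along [662.7 666.5]
   668 pin 1372 lat [156.6 169.7 182.9] z [85.5 87.9]
chk along [640.2 664.6]
   644 chk 3809 lat [126.5 200.9 213.1] z [94.4 95.7]
   656 chk 4979 lat [126.5 200.5 213.3] z [94.4 95.8]
   668 chk 869 lat [126.6 200.5 213.4] z [94.3 95.8]
```

View pics/s2.png

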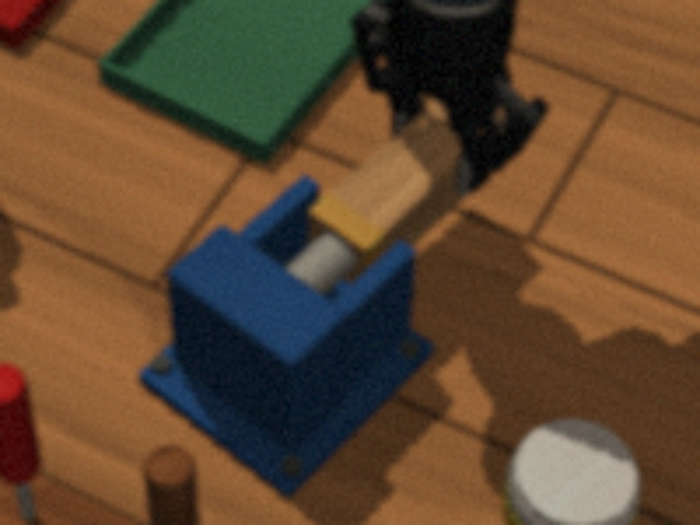

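The picture shows the brass face stopped in the gauge, with bare pin left between it and the shoulder (around (325,262)). The face measures along 661, about 47.5 mm short, against only 10 N. That means the bore is shallow, so the sleeve goes in the red tray. I measure the red tray and withdraw.

```bash
python3 -m handwheel '[{"gripper":0.03,"linear":[-0.003,0.0007,0],"delta_rot":[0,0,0]},{"gripper":0.03,"linear":[-0.0136,0.0032,0],"delta_rot":[0,0,0]},{"gripper":0.03,"linear":[-0.0175,0.0041,0],"delta_rot":[0,0,0]},{"gripper":0.03,"linear":[-0.0175,0.0041,0],"delta_rot":[0,0,0]},{"gripper":0.03,"linear":[-0.0243,0.0057,0],"delta_rot":[0,0,0]},{"gripper":0.03,"linear":[0,0,0.03],"delta_rot":[0,0,0]},{"gripper":0.03,"linear":[0,0,0.03],"delta_rot":[0,0,0]},{"gripper":0.03,"linear":[0,0,0],"delta_rot":[0,0,0]}]'
python3 - <<'E'
from h import *
for n,src in (('scene',None),('scene_now',1),('side_now',2)):
    c=dict(np.load('scene0.npz')) if src is None else ctrl.read_camera('scene' if src==1 else 'side')
    W=pts(c);H,S,V=masks(c); x,y,z=[W[...,i] for i in range(3)]
    m=((H<7)|(H>173))&(S>140)&(V>40)&(x>330)&(x<640)&(y>-470)&(y<-270)&(z<40)
    if m.sum()<50: print(n,'hidden',m.sum()); continue
    t=W[m]; f=W[m&(abs(x-480)<60)&(abs(y+367)<40)]; r=W[m&(z>17)&(z<27)]
    print(n,len(t),rect(t[:,:2]),'floor',np.median(f[:,2]).round(1),'rim',rect(r[:,:2]),np.median(r[:,2]).round(1))
    print('  floor extents x',np.percentile(x[m],[1,99]).round(1),'y',np.percentile(y[m],[1,99]).round(1))
s=ctrl.observe(); print(s['eef_pos'],s['tcp_rot'])
E
```

```text
clock: 15.58
eef_pos: [514.5, 54.3, 126.8]
tcp_rot: [-3.12, 0.36, -0.008]
contact_force: [-0.1, -0.6, -1.9]
opening: 0.507
gripper_force: 47.0
scene 3400 (array([ 494. , -367.8]), array([160.5, 240.5]), 89.9) floor 4.7 rim (array([ 481.5, -360.5]), array([143.7, 213.3]), 89.7) 20.6
  floor extents x [376.6 585.8] y [-430.  -290.4]
scene_now 3408 (array([ 491.6, -370.3]), array([163.8, 239.4]), 89.7) floor 4.9 rim (array([ 480.7, -360.1]), array([143.7, 214.1]), 89.8) 20.7
  floor extents x [376.8 586.2] y [-429.7 -290.4]
side_now 904 (array([ 535.1, -328.7]), array([113.1, 220.9]), 47.2) floor 5.5 rim (array([ 534.1, -325. ]), array([104.7, 210.8]), 46.8) 20.9
  floor extents x [426.6 582.8] y [-429.4 -288.8]
[512.73622685  54.14662748 124.58482282] [-3.12083957e+00  3.60143552e-01 -4.80696335e-04]
```

```bash
python3 -m handwheel '[{"gripper":0.03,"linear":[-0.0077,-0.03,0],"delta_rot":[0,0,0.0255]},{"gripper":0.03,"linear":[-0.0077,-0.048,0],"delta_rot":[0,0,0.0255]},{"gripper":0.03,"linear":[-0.0077,-0.05,0],"delta_rot":[0,0,0.0255]},{"gripper":0.03,"linear":[-0.0077,-0.05,0],"delta_rot":[0,0,0.0255]},{"gripper":0.03,"linear":[-0.0077,-0.05,0],"delta_rot":[0,0,0.0255]},{"gripper":0.03,"linear":[-0.0077,-0.05,0],"delta_rot":[0,0,0.0255]},{"gripper":0.03,"linear":[-0.0077,-0.05,0],"delta_rot":[0,0,0.0255]},{"gripper":0.03,"linear":[-0.0077,-0.05,0],"delta_rot":[0,0,0.0255]},{"gripper":0.03,"linear":[0,-0.036,0],"delta_rot":[0,0,0.0255]},{"gripper":0.03,"linear":[0,0,0],"delta_rot":[0,0,0]},{"gripper":0.03,"linear":[0,0,0],"delta_rot":[0,0,0]}]'
python3 - <<'E'
from h import *
s=ctrl.observe(); r=s['tcp_rot']; print(s['eef_pos'],(np.degrees(2*np.arctan2(r[1],r[0]))-90)%180-90)
c=ctrl.read_camera('wrist'); W=pts(c);H,S,V=masks(c); x,y,z=[W[...,i] for i in range(3)]
m=((H<7)|(H>173))&(S>140)&(z<40); r=W[m&(z>14)]; print('rim',len(r),np.percentile(r[:,:2],[1,99],axis=0).round(1))
t=W[(z>130)&(z<165)&(S>50)&(x>480)]; print('sleeve',len(t),rect(t[:,:2]),np.median(t[:,2]))
E
```

```text
clock: 17.05
eef_pos: [450.5, -358.8, 123.3]
tcp_rot: [-3.139, 0.001, 0.004]
contact_force: [-0.2, -0.4, -1.5]
opening: 0.51
gripper_force: 47.2
[ 450.52777545 -358.78162663  123.3024398 ] -0.05159558614303705
rim 8293 [[ 392.6 -433. ]
 [ 582.2 -294.4]]
sleeve 43037 (array([ 514.9, -359. ]), array([45.6, 69.7]), 90.0) 154.34421579510888
```

```bash
python3 -m handwheel '[{"gripper":0.03,"linear":[0,-0.002,-0.03],"delta_rot":[0,0,0]},{"gripper":0.03,"linear":[0,0,-0.035],"delta_rot":[0,0,0]},{"gripper":0.03,"linear":[0,0,-0.025],"delta_rot":[0,0,0]},{"gripper":0.03,"linear":[0,0,-0.01],"delta_rot":[0,0,0]},{"gripper":0.03,"linear":[0,0,-0.004],"delta_rot":[0,0,0]},{"gripper":0.03,"linear":[0,0,-0.001],"delta_rot":[0,0,0]},{"gripper":0.03,"linear":[0,0,-0.001],"delta_rot":[0,0,0]},{"gripper":0.03,"linear":[0,0,0],"delta_rot":[0,0,0]}]'
```

```text
clock: 18.1
eef_pos: [451.8, -362.2, 19.4]
tcp_rot: [3.141, -0.001, 0.001]
contact_force: [0.0, 0.1, -2.4]
opening: 0.509
gripper_force: 47.1
```

```bash
python3 -m handwheel '[{"gripper":0.03,"linear":[0,0,-0.001],"delta_rot":[0,0,0]},{"gripper":0.03,"linear":[0,0,-0.001],"delta_rot":[0,0,0]},{"gripper":0.03,"linear":[0,0,-0.0007],"delta_rot":[0,0,0]},{"gripper":0.03,"linear":[0,0,0],"delta_rot":[0,0,0]}]'
```

```text
clock: 18.6
eef_pos: [451.5, -361.9, 16.3]
tcp_rot: [3.142, -0.001, -0.0]
contact_force: [-1.9, 1.0, 0.6]
opening: 0.504
gripper_force: 47.7
```

Touching the floor; now I release, rise and look.

```bash
python3 -m handwheel '[{"gripper":0.065,"linear":[0,0,0],"delta_rot":[0,0,0]},{"gripper":0.065,"linear":[0,0,0],"delta_rot":[0,0,0]},{"gripper":0.065,"linear":[0,0,0],"delta_rot":[0,0,0]},{"gripper":0.065,"linear":[0,0,0.02],"delta_rot":[0,0,0]},{"gripper":0.065,"linear":[0,0,0.05],"delta_rot":[0,0,0]},{"gripper":0.065,"linear":[0,0,0.06],"delta_rot":[0,0,0]},{"gripper":0.065,"linear":[0,0,0.05],"delta_rot":[0,0,0]},{"gripper":0.065,"linear":[0,0,0],"delta_rot":[0,0,0]},{"gripper":0.065,"linear":[0,0,0],"delta_rot":[0,0,0]}]'
python3 - <<'E'
from h import *
c=ctrl.read_camera('scene'); cv2.imwrite('pics/s3.png',c['pixels'][...,::-1])
W=pts(c); x,y,z=[W[...,i] for i in range(3)]
t=W[(x>440)&(x<560)&(z>46)&(z<54)&(y>290)&(y<379)]; print('black sleeve',rect(t[:,:2]))
c=ctrl.read_camera('wrist'); W=pts(c); x,y,z=[W[...,i] for i in range(3)]
t=W[(x>390)&(x<575)&(abs(y+362)<60)&(z>42)&(z<56)]; print('tested sleeve top',len(t),rect(t[:,:2]),np.percentile(t[:,2],[5,50,95]))
E
```

```text
clock: 19.73
eef_pos: [451.3, -361.6, 196.7]
tcp_rot: [3.141, -0.001, 0.001]
contact_force: [0.1, 0.9, -0.2]
opening: 0.76
gripper_force: 0.0
black sleeve (array([509. , 342.5]), array([74.7, 49.3]), 85.8)
tested sleeve top 11958 (array([ 480.6, -362.2]), array([ 44.8, 140.2]), 89.9) [46.35702588 47.5225757  48.75114513]
```

View pics/s3.png

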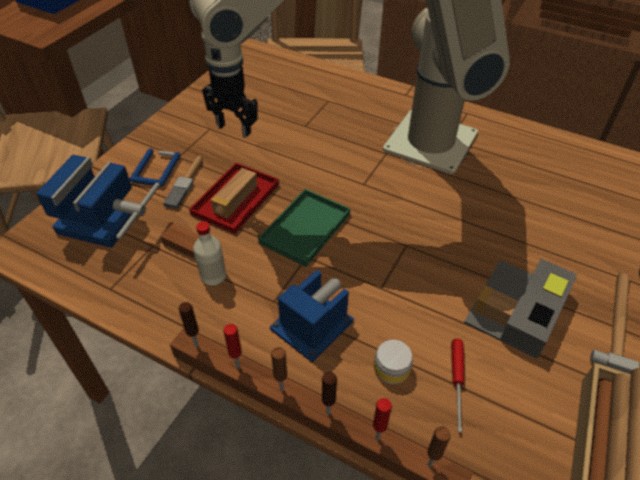

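The sleeve lies flat in the red tray at (235,193), centred to within about 2 mm. The other sleeve is unmoved in the black-tagged bay, the bystanders look undisturbed, and the gripper is clear of everything.

```bash
python3 -c "
from plant import ctrl
print(ctrl.hand_in())"
```

```text
the job is handed in; nothing more can be done
None
```

The yellow-tagged sleeve is bored too shallow: it stopped about 47 mm short of the blue shoulder, so it now lies flat in the red tray, and the job was handed in at about 20 s of the 67 s allowed (no verdict was returned).

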